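# Third hand at the lock jig

### The arm

A 7-joint arm with a two-finger parallel gripper is mounted at the origin on the work surface. World frame = base frame: x ahead of the robot, y to its left, z up, the work surface at z = 0. Lengths are in m, angles in rad, forces in N, time in s.
With the tool pointing down it reaches from about 0.4 to 0.925 m from the base axis. Payload 5.6 kg.
Tool frame: the origin (TCP) lies midway between the tips of the shut fingers; the grasp point (between the pads) lies 19 mm behind it (r.tcp_to_grasp is the distance from the TCP to the grasp point, in m); z points along the fingers, y is the line along which they close (so a half turn about z gives the same grasp; the last joint's range is limited). The gripper opens to 85 mm and grips with 20 to 120 N. Pads are 22 mm wide; open, the fingers measure 114 mm over their backs; the gripper's body (76 mm by 85 mm) begins 54 mm behind the grasp point. The pads swing forward as they close: fully open they stand 13 mm farther back than shut.
Start: joints at [1.118, 0.468, -0.012, 1.603, 0.006, 1.071, -0.056], TCP at [0.259, -0.596, 0.231] pointing down, gripper open.
Joint ranges: [-2.53, 2.53], [-0.31, 2.02], [-1.57, 1.55], [0.28, 2.44], [-1.29, 4.43], [0.15, 1.84], [-2.92, 2.92]. Speed limits (rad/s): [2.57, 2.57, 3.14, 3.14, 3.14, 3.14, 3.14].

### API

Orientations are given as [roll, pitch, yaw] about the fixed x, y, z axes, in that order (R = Rz(yaw) Ry(pitch) Rx(roll)).
In Python, from plant import r gives the robot as it stands.
- The arm moves only by the tool servo_tool, never from a script. Its argument "moves" is a list of rows, each a list of 5 numbers: the opening, from 0 (shut) to 1 (fully open), then the shift along the tool's x, y, z in cm, then the turn about the tool's z in rad. In form: [[jaw, dx, dy, dz, roll], ...]. A call has 1 to 5 rows; each row is the pose to reach, as a shift and turn from the pose commanded when the call began, along the tool's axes at that moment; what a row does not reach only later rows make up. A row lasts 1/12 s, in which the tool goes at most 41.7 mm and 7.16 degrees, less where a joint would pass 70% of its speed; a pose out of reach is approached as far as the arm can. A call with a gripper value outside its range is refused whole. The fingers move at their own pace and stop on an object; the grip force is fixed at half the most. Time passes only in rows, so rows that repeat a pose let the fingers close. It gives the time, the measured TCP pose, the force, the opening and the grip force at its end, in the units of the state.
- r.get_obs(): the state, without advancing time (a new reading comes with each control period).
- r.get_image(name): name is "scene" or "top" or "wrist"; returns a dict with "color" (384x512x3 uint8, red, green, blue), "depth" (384x512 float32, m along the optical axis (not along the pixel's ray), 0 where there is no reading), "fovy" (degrees; the focal length in pixels is half the picture's height over the tangent of half this angle, whatever the lens; pixels are square), "cx", "cy" (the principal point, pixels), "pose" (4x4, takes a point from camera to world coordinates). Camera axes: x right, y down, z forward; pixel columns grow to the right and rows downward; lengths in m; the calibration is good to about 2 mm. A picture is of the moment at which its call begins.
- r.finish_job(): hands the job in; it is judged then, once.
The state is a dict: "time": time; "joint_pos": joint angles; "joint_velocities": joint speeds; "joint_efforts": joint torques, N m; "ee_pos": TCP position; "tcp_rot": TCP orientation; "ft_force": force on the tool from outside, world axes, zero at the start; "ft_torque": the same for the moment, N m; "width": finger opening in m; "finger_force": force on a finger pad.
Only numpy, scipy, OpenCV 4.12 (cv2) and the standard library are available. Lean on these libraries where they do the work, as an engineer would, in place of code of your own. Each camera call takes 0.05 s, during which the arm holds its last target. There are 200 camera calls.

### The job

First prime the bed of the lock jig from the lubricant can: push its red cap all the way down and let it rise again. Then lay the lock case with the brass front on the bed, brass front towards the black sprung stop and centred on it, and press it flat against the stop until the pointer stands in the green zone, without ever ramming the stop to the end of its travel. Finish while still holding it pressed there, steadily, so that the locksmith can drive the cover screws; leave the other lock, the padlock, the screwdriver and the yellow bin where they are.

Things in the scene. Friction and masses are not known exactly. Their poses are not given: they have to be found in the camera images.
- jig: Jig fixed to the bench: aluminium plate 120 mm wide, 10 mm thick; its top is the bed. Origin at bench height under the middle of the bed; +x runs along the bed to the stop (within 0.25 rad of the bench's x), z up. Plate from x = -100 to +170 mm, free bed to +60. Blue spring housing behind the stop: x = 102 to 168, 80 wide, top 48 mm above the bench, with a white, green, red strip on top.
- stop (a joint): Travel of the black sprung stop along the jig's +x, m: 0 at rest, 0.026 at its end. Its black cross-bar pointer stands over white from 0 to 0.006, green from 0.006 to 0.018, red beyond. Force to hold it: about 3 N + 700 N/m x travel (7 N at 0.006, 11.4 N at 0.012, 15.6 N at 0.018). Springs back when let go.
- stop_face (a point): Middle of the front face of the black sprung stop, 22 mm above the bench, at jig x = 60 mm at rest; moves with the stop. The face is 80 mm wide (jig y), 34 mm high (2 to 36 mm above the bed), square to the jig's x axis. The stop plate is 12 mm thick; its steel tongue runs back over the housing, up to 54 mm above the bench.
- lock: The lock case to hold, lying flat, about 0.4 kg: steel case 80 x 48 x 24 mm (x, y, z) with a brass front plate 5 x 90 x 24 mm across its +x end. Origin at the middle of the case's underside; x points to the brass front, z up. Can be gripped across its 48 mm sides at the origin. Starts on the blue mat (z = 0, mat has no thickness), x within 0.6 rad of the bench's x.
- lock_face (a point): Middle of the outer face of the brass front: 45 mm along the lock's x from its origin, 12 mm above its underside.
- can: Lubricant can, blue with a yellow band, 57 mm across, standing clamped in a dark steel foot 90 x 90 mm fixed to the bench; it cannot be moved. Origin under its middle at bench height; z up; its thin red spout points along its -x, at the jig's bed.
- nozzle (a joint): How far the red cap is pressed down, in m: 0 up, 0.006 fully down. Force about 2 N + 1000 N/m x travel (8 N fully down); springs back up.
- nozzle_top (a point): Middle of the top of the red cap on the can, 32 mm across, 175 mm above the bench when up; moves down with the cap.
- black_lock: Bystander: lock case of the same shape and size with a black front plate and grey case; origin and axes as for the brass one. It may lie on either place of the mat.
- padlock: Bystander: brass padlock, body 45 x 42 x 22 mm with a steel shackle to its +x (55 mm from the origin); origin under the body's middle.
- screwdriver: Bystander: orange-handled screwdriver 200 mm long lying beyond the jig; origin under its middle.
- bin: Bystander: open yellow parts bin 130 x 170 x 70 mm; origin under its middle.
Mind the look-alikes: they are no part of the job. What is shaped like the lock but orange or turquoise is not meant.

How it is judged:
On the way, in this order (a step that is already met when the one before it is completed fails the run):
1. The red cap is pressed down (5 of 6 mm) before the lock lies over the jig (value of joint nozzle above 0.005 m and horizontal distance between lock and jig above 0.12 m), for 0.1 s.
2. The cap has risen again (value of joint nozzle below 0.001 m), for 0.1 s.
3. The brass-fronted lock lies flat on the bed, centred and lined up with the stop (z of lock in the frame of jig between 0.007 and 0.0135 m and angle between lock's own z axis and vertical below 0.1 rad and y of lock_face in the frame of jig between -0.018 and 0.018 m and angle between the x axis of lock and the x axis of jig, either way round below 0.12 rad and x of lock_face in the frame of jig above -0.05 m and x of lock in the frame of stop_face below -0.04 m), for 0.1 s.
4. The robot presses it against the stop with the pointer in the green zone for a second (value of joint stop between 0.006 and 0.018 m and contact force between lock and stop between 6 and 17 N and contact force between any of the fingers, the arm and lock above 3 N and z of lock in the frame of jig between 0.007 and 0.0135 m and angle between lock's own z axis and vertical below 0.1 rad and y of lock_face in the frame of jig between -0.018 and 0.018 m and angle between the x axis of lock and the x axis of jig, either way round below 0.12 rad and x of lock_face in the frame of jig above 0.062 m and x of lock in the frame of jig below 0.045 m), for 1 s.
At the end, for the whole second after the job is handed in: The robot itself holds the brass-fronted lock against the stop: travel 6 to 18 mm (green), contact 6 to 17 N, lock flat on the bed, brass front to the stop, centred within 18 mm, square within 0.12 rad, at rest; spray cap up; other things moved under 20 mm (all of step 4 and linear speed of lock below 0.01 m/s and value of joint nozzle below 0.001 m and distance of each of black_lock, padlock, screwdriver, bin from where it was at the start of the episode below 0.02 m); the arm keeps its last pose, push and grip.
It fails at once if The stop is rammed to the end of its travel (value of joint stop above 0.025 m).
It fails at once if A bystander is disturbed (distance of any of black_lock, padlock, screwdriver, bin from where it was at the start of the episode above 0.03 m).
It also fails if it takes over 58 s, if anything falls off the work surface, if the arm or the gripper's body presses on something with over 40 N, if the wrist force passes 120 N, or if a joint passes its speed limit or range.

## Working session

There is one attempt and no reset: what is moved stays moved. The work goes in short steps, Python scripts to look and compute and a tool call to move; the robot and the scene stay as the last step left them, time stands still between calls to the robot, and variables do not carry over. Pictures are saved under pics/ and viewed, at most 10 in all, crops included, and the job is handed in when it is done.

Besides the shell and the picture viewer there is one more tool, called by a JSON object that holds its "op" and its "data". servo_tool: Moves the arm, as the interface text tells. Its arguments: {"type":"object","properties":{"moves":{"type":"array"}},"required":["moves"]}

```bash
mkdir -p pics; ls
cat > h.py <<'E'
import numpy as np, cv2
from plant import r
from scipy.spatial.transform import Rotation as R
def grab(n):
    im=r.get_image(n); np.savez(f'pics/{n}.npz',**im); return im
def load(n): return dict(np.load(f'pics/{n}.npz'))
def cloud(im):
    h,w=im['depth'].shape; f=h/2/np.tan(np.radians(float(im['fovy']))/2)
    v,u=np.mgrid[:h,:w]; d=im['depth']
    P=np.stack([(u-im['cx'])/f*d,(v-im['cy'])/f*d,d],-1)
    return P@im['pose'][:3,:3].T+im['pose'][:3,3]
def save(p,c): cv2.imwrite(p,c[...,::-1])
E
python3 - <<'E'
from h import *
a=grab('scene');b=grab('top')
c=np.vstack([a['color'],b['color']]); save('pics/a.png',cv2.resize(c,(400,600)) if 0 else a['color']); save('pics/b.png',b['color'])
print({k:v for k,v in r.get_obs().items()}); print(b['pose'],b['fovy'])
E
```

```text
pics
{'time': 0.1, 'joint_pos': array([ 1.11801608,  0.46830065, -0.01158776,  1.60351089,  0.00602148,
        1.07141246, -0.05624028]), 'joint_velocities': array([ 0.00124243, -0.00197662,  0.00047839, -0.00238854,  0.00170916,
        0.00025909,  0.00060256]), 'joint_efforts': array([ 1.39605203e-03, -5.33516335e+01,  2.15193682e-02, -2.51962781e+01,
        1.14391019e-02,  4.37289389e-03,  1.29461975e-05]), 'ee_pos': array([ 0.25869423, -0.59576444,  0.23043465]), 'tcp_rot': array([-3.14000125e+00,  1.40898441e-04,  4.09772373e-01]), 'ft_force': array([ 5.32261786e-02,  7.67951963e-02, -8.96752822e-05]), 'ft_torque': array([-0.00754863,  0.05627593, -0.00488921]), 'finger_force': 0.0, 'width': 0.08509514807112802}
[[-0.0811309  -0.97078875  0.22580295  0.23568131]
 [-0.99668649  0.08034207 -0.01269647 -0.02288234]
 [-0.00581588 -0.22608482 -0.97409026  1.543623  ]
 [ 0.          0.          0.          1.        ]] 45.69163549802577
```

View pics/a.png

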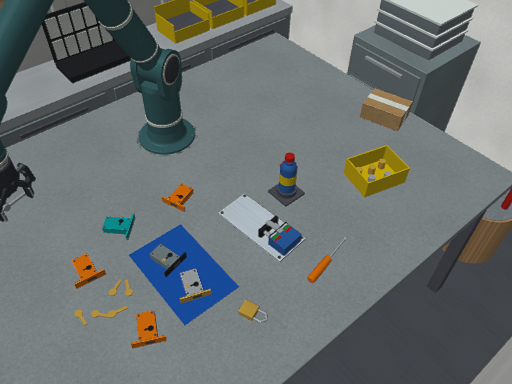

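View pics/b.png

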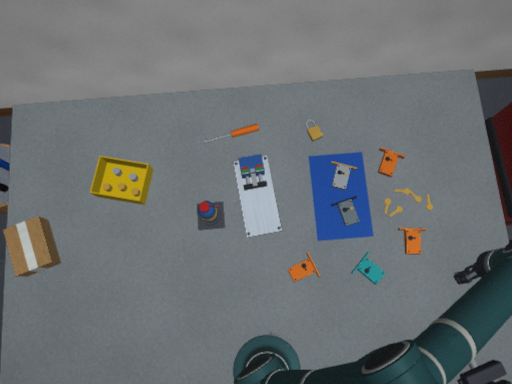

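Candidates in the top view: brass-fronted grey lock on the mat (342,175), the target. The black-fronted lock is at (347,210), orange ones at (388,162), (413,240) and (303,268), a turquoise one at (370,268), and the brass padlock at (315,131). The jig is at (258,195), with its stop towards the top of the picture, and the can cap is at (206,208). Next: a close crop and measurements.

Run:
```python
from h import *
b=load('top'); P=cloud(b); c=b['color']; hsv=cv2.cvtColor(c,cv2.COLOR_RGB2HSV)
save('pics/c.png',cv2.resize(c[140:245,185:385],None,fx=4,fy=4,interpolation=cv2.INTER_CUBIC))
def st(m,n):
    q=P[m]; print(n,m.sum(),q.mean(0).round(4),q.min(0).round(4),q.max(0).round(4))
v,u=np.mgrid[:384,:512]
box=lambda u0,u1,v0,v1:(u>=u0)&(u<u1)&(v>=v0)&(v<v1)
H,S,V=[hsv[...,i].astype(int) for i in range(3)]
red=((H<8)|(H>172))&(S>150)&(V>90)
m=red&box(190,225,190,225)&(P[...,2]>.165); st(m,'cap')
def rect(m,n):
    q=P[m][:,:2].astype(np.float32)*1000; rc=cv2.minAreaRect(q); print(n,m.sum(),rc, 'z',np.median(P[m][:,2]).round(4)); return rc
# lock by height: on mat
m=box(325,365,155,193)&(P[...,2]>.014)&(P[...,2]<.04); rect(m,'lock'); 
brass=m&(H>12)&(H<35)&(S>80); st(brass,'brass'); rect(brass,'brass')
m2=box(325,370,194,230)&(P[...,2]>.014)&(P[...,2]<.04); rect(m2,'black')
# plate
m=box(230,290,150,242)&(P[...,2]>.006)&(P[...,2]<.0135)&(S<40)&(V>120); rect(m,'plate'); 
m=box(230,290,140,200)&(P[...,2]>.03); st(m,'housing');rect(m,'housing')
for x in range(158,194,3): print(x,[ (int(P[x,y,2]*1000)) for y in range(235,285,3)])
```

```text
cap 80 [0.5006 0.1464 0.2092] [ 0.2357 -0.0229  0.1673] [0.5218 0.1659 1.5436]
lock 371 ((605.6666259765625, -306.6640625), (84.38753509521484, 88.16661071777344), 69.98311614990234) z 0.0239
brass 38 [ 0.6398 -0.3205  0.0227] [ 0.6074 -0.36    0.016 ] [ 0.6584 -0.281   0.0298]
brass 38 ((629.2337036132812, -314.8713684082031), (84.38502502441406, 37.4424934387207), 68.65849304199219) z 0.0221
black 382 ((479.9956359863281, -315.2670593261719), (84.9563980102539, 87.98008728027344), 13.317357063293457) z 0.0233
plate 1588 ((567.69921875, -20.20038604736328), (201.216064453125, 322.4178771972656), 85.85922241210938) z 0.0096
housing 652 [ 0.6374 -0.0036  0.0727] [ 0.2357 -0.0468  0.03  ] [0.6977 0.0399 1.5436]
housing 652 ((468.16796875, -25.281715393066406), (461.0028076171875, 79.83847045898438), 6.924898147583008) z 0.0484
158 [-2, 0, 49, 47, 44, 50, 49, 39, 51, 7, 15, -3, 4, 2, -1, -3, 8]
161 [4, 3, 44, 51, 48, 47, 44, 48, 52, 45, 18, 4, 1, 6, 0, 2, 6]
164 [18, 0, 47, 44, 49, 50, 47, 41, 48, 47, 4, 10, -1, 0, 1, 3, -1]
167 [11, 9, 43, 44, 50, 48, 51, 53, 48, 57, 8, 8, 2, -2, 3, -1, 2]
170 [8, 8, 50, 49, 58, 49, 53, 47, 51, 53, 9, 16, -2, 1, -2, 0, 1]
173 [0, 9, 44, 53, 49, 53, 54, 50, 47, 42, 9, 9, 0, 1, -6, -9, 0]
176 [-2, 9, 7, 44, 31, 32, 53, 13, 33, 8, 14, 11, -4, -3, 0, 1, -4]
179 [0, 8, 9, 12, 32, 7, 48, 53, 22, 29, 9, 7, 6, -2, -4, 1, -6]
182 [-2, 12, 13, 13, 37, 14, 51, 49, 48, 40, 46, 7, 10, -1, -1, 1, 1]
185 [0, 8, 9, 43, 45, 48, 52, 54, 42, 55, 34, 10, 4, -4, -2, 2, 1]
188 [-3, 9, 16, 46, 34, 32, 19, 15, 7, 8, 10, 12, 9, -2, 2, 0, 0]
191 [-1, -1, 7, 11, 11, 8, 10, 8, 16, 12, 4, 18, 15, 0, 2, 2, 0]
```

View pics/c.png

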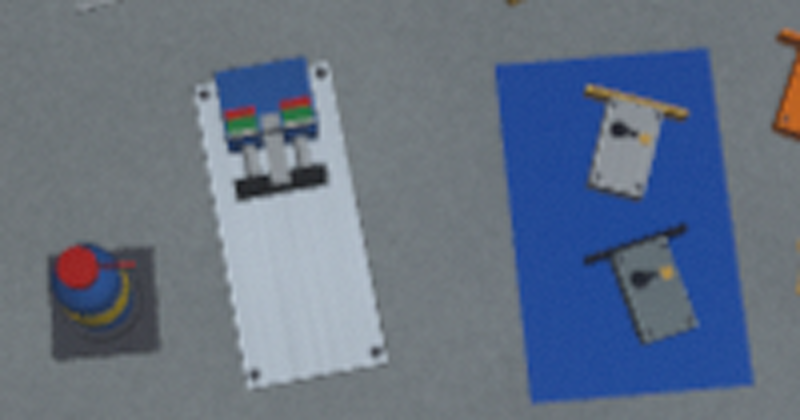

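The crop shows the brass plate on the grey case, from crop (587,90) to (688,112). The black-fronted lock is below it, the plate corners are at (193,88), (328,62), (387,362) and (248,388), and the cap is at (77,267). Depth is noisy, so I'll cast rays onto the known heights.

```bash
cat >> h.py <<'E'
def ray(im,uv,z):
    uv=np.atleast_2d(np.asarray(uv,float)); h=im['color'].shape[0]; f=h/2/np.tan(np.radians(float(im['fovy']))/2)
    d=np.c_[(uv[:,0]-im['cx'])/f,(uv[:,1]-im['cy'])/f,np.ones(len(uv))]@im['pose'][:3,:3].T
    o=im['pose'][:3,3]; return (o+d*((z-o[2])/d[:,2])[:,None])[:,:2]
E
python3 - <<'E'
from h import *
b=load('top'); P=cloud(b); c=b['color']; hsv=cv2.cvtColor(c,cv2.COLOR_RGB2HSV)
cr=lambda *p:(np.array(p,float)+.5)/4-.5+[185,140]
p=ray(b,cr((193,88),(328,62),(387,362),(248,388)),.010)
print('plate',p.round(4),[np.linalg.norm(p[i]-p[i-1]).round(4) for i in range(4)])
ax=(p[0]+p[1]-p[2]-p[3]); ax/=np.linalg.norm(ax); print('yaw',np.arctan2(ax[1],ax[0]))
o=p.mean(0)-ax*.035; print('jig origin',o)
s=ray(b,cr((235,183),(326,167),(327,186),(237,200)),.046); y=np.array([-ax[1],ax[0]])
print('stop top corners jig',((s-o)@np.c_[ax,y]).round(4))
q=ray(b,cr((587,88),(688,110),(688,118),(586,95)),.024); k=ray(b,cr((590,188),(641,199)),.024)
print('brass',q.round(4),np.linalg.norm(q[0]-q[1]),'rear',k.round(4),np.linalg.norm(k[0]-k[1]))
fm=(q[0]+q[1])/2; km=k.mean(0); d=fm-km; print('len',np.linalg.norm(d),'yaw axis',np.arctan2(d[1],d[0]),'yaw plate',np.arctan2(*(q[1]-q[0])[::-1])+np.pi/2,'origin',fm-d/np.linalg.norm(d)*.045,'or2',km+d/np.linalg.norm(d)*.04)
v,u=np.mgrid[:384,:512];H,S,V=[hsv[...,i].astype(int) for i in range(3)]
m=((H<8)|(H>172))&(S>150)&(V>90)&(u>195)&(u<215)&(v>195)&(v<220)
m=cv2.morphologyEx(m.astype(np.uint8),cv2.MORPH_OPEN,np.ones((3,3)))>0
e=ray(b,np.c_[u[m],v[m]],.175); print('cap',m.sum(),e.mean(0),np.ptp(e,axis=0)); print(cv2.minEnclosingCircle(e.astype(np.float32)*1000), np.median(P[m][:,2]))
E
```

```text
plate [[ 0.6917  0.0625]
 [ 0.7055 -0.0572]
 [ 0.4378 -0.0852]
 [ 0.4254  0.0335]] [np.float64(0.2678), np.float64(0.1205), np.float64(0.2692), np.float64(0.1193)]
yaw 0.10654556608653899
jig origin [ 0.53029697 -0.01532653]
stop top corners jig [[ 0.069   0.0388]
 [ 0.0682 -0.0393]
 [ 0.0518 -0.037 ]
 [ 0.0542  0.0397]]
brass [[ 0.6592 -0.2785]
 [ 0.6324 -0.3631]
 [ 0.6253 -0.3622]
 [ 0.653  -0.277 ]] 0.08875421402490777 rear [[ 0.5706 -0.271 ]
 [ 0.5574 -0.3132]] 0.044267984798266706
len 0.08668701077729085 yaw axis -0.3378725052012227 yaw plate -0.3074203151220263 origin [ 0.60333661 -0.30591732] or2 [ 0.60174498 -0.30535811]
cap 78 [0.50761168 0.15058611] [0.02893479 0.02516851]
((507.63421630859375, 150.5988006591797), 15.43688678741455) 0.17504240888167666
```

{"op": "servo_tool", "data": {"moves": [[0, 1.5, -1.5, -3, 0], [0, 4.2, -4.5, -3, 0], [0, 6.9, -7.5, -3, 0], [0, 9.6, -10.5, -3, 0], [0, 12.3, -13.5, -3, 0]]}}

```text
time: 0.52
ee_pos: [0.3181, -0.4214, 0.2609]
tcp_rot: [-3.141, 0.0, 0.409]
ft_force: [1.1, 0.5, -0.4]
width: 0.0256
finger_force: 0.0
```

{"op": "servo_tool", "data": {"moves": [[0, 2.7, -3, 0, 0], [0, 5.4, -6, 0, 0], [0, 8.1, -9, 0, 0], [0, 10.8, -12, 0, 0], [0, 13.5, -15, 0, 0]]}}

```text
time: 0.93
ee_pos: [0.382, -0.23, 0.2612]
tcp_rot: [3.142, 0.0, 0.41]
ft_force: [0.7, 0.1, 1.0]
width: 0.0
finger_force: 0.0
```

{"op": "servo_tool", "data": {"moves": [[0, 2.7, -3, 0, 0], [0, 5.4, -6, 0, 0], [0, 8.1, -9, 0, 0], [0, 10.8, -12, 0, 0], [0, 13.5, -15, 0, 0]]}}

```text
time: 1.35
ee_pos: [0.4461, -0.0388, 0.2613]
tcp_rot: [3.141, 0.0, 0.409]
ft_force: [0.8, -0.5, 0.5]
width: 0.0002
finger_force: 0.0
```

{"op": "servo_tool", "data": {"moves": [[0, 2.7, -3, 0, 0], [0, 5.4, -6, 0, 0], [0, 8.1, -9, 0, 0], [0, 10.8, -12, 0, 0], [0, 13.3, -15.1, 0, 0]]}}

```text
time: 1.77
ee_pos: [0.5083, 0.1525, 0.261]
tcp_rot: [3.141, 0.0, 0.409]
ft_force: [0.6, -1.4, -0.1]
width: -0.0002
finger_force: 0.0
```

{"op": "servo_tool", "data": {"moves": [[0, 0, 0, 3, 0], [0, 0, 0, 6, 0], [0, 0, 0, 6, 0], [0, 0, 0, 6, 0]]}}

```text
time: 2.1
ee_pos: [0.5068, 0.1504, 0.2001]
tcp_rot: [-3.141, 0.004, 0.41]
ft_force: [0.2, 0.0, 1.5]
width: -0.0004
finger_force: 0.0
```

Run:
```python
from h import *
o=r.get_obs(); print(o['ee_pos'],o['tcp_rot'],o['ft_force'])
w=grab('wrist'); save('pics/d.png',w['color'])
```

```text
[0.5068428  0.15040101 0.20009819] [-3.14077134  0.0040277   0.409896  ] [0.15662872 0.02140174 1.5206933 ]
```

View pics/d.png

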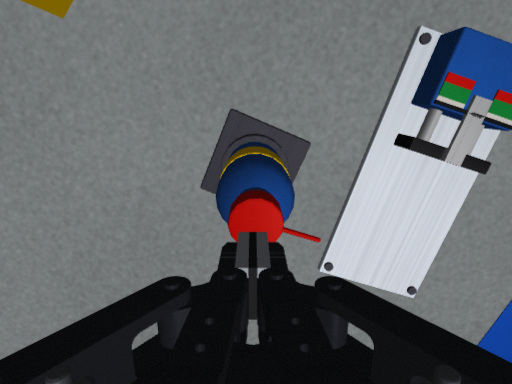

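The fingertips (255,235) stand over the red cap (256,220). I'll press now.

{"op": "servo_tool", "data": {"moves": [[0, 0, 0, 1.5, 0], [0, 0, 0, 2.3, 0], [0, 0, 0, 2.7, 0], [0, 0, 0, 3.0, 0], [0, 0, 0, 3.0, 0]]}}

```text
time: 2.57
ee_pos: [0.5083, 0.1503, 0.172]
tcp_rot: [3.141, -0.0, 0.409]
ft_force: [-1.6, -2.4, 5.9]
width: 0.0001
finger_force: 2.5
```

{"op": "servo_tool", "data": {"moves": [[0, 0, 0, 0.2, 0], [0, 0, 0, 0.35, 0], [0, 0, 0, 0.35, 0], [0, 0, 0, 0.35, 0]]}}

```text
time: 2.9
ee_pos: [0.5084, 0.1504, 0.1693]
tcp_rot: [3.14, -0.001, 0.409]
ft_force: [-3.4, -1.8, 7.4]
width: -0.0002
finger_force: 3.9
```

{"op": "servo_tool", "data": {"moves": [[0, 0, 0, 0.15, 0], [0, 0, 0, 0.25, 0], [0, 0, 0, 0.25, 0], [0, 0, 0, 0.25, 0]]}}

```text
time: 3.23
ee_pos: [0.5085, 0.1504, 0.1689]
tcp_rot: [3.139, -0.001, 0.409]
ft_force: [-8.3, -5.2, 24.9]
width: 0.0
finger_force: 11.9
```

{"op": "servo_tool", "data": {"moves": [[0, 0, 0, 0, 0], [0, 0, 0, 0.05, 0], [0, 0, 0, 0.05, 0]]}}

```text
time: 3.48
ee_pos: [0.5086, 0.1504, 0.1688]
tcp_rot: [3.139, -0.001, 0.409]
ft_force: [-9.6, -4.5, 27.1]
width: 0.0001
finger_force: 13.7
```

{"op": "servo_tool", "data": {"moves": [[0, 0, 0, -2, 0], [0, 0, 0, -5, 0], [0, 0, 0, -8.6, 0], [0, -0.8, 4, -8.6, 0], [0, -1.6, 8, -8.6, 0]]}}

```text
time: 3.9
ee_pos: [0.5267, 0.0733, 0.2544]
tcp_rot: [3.14, -0.007, 0.416]
ft_force: [1.1, -1.7, -0.4]
width: 0.0001
finger_force: 0.0
```

{"op": "servo_tool", "data": {"moves": [[1, -0.8, 4, 0, 0], [1, -1.6, 8, 0, 0], [1, -2.4, 12, 0, 0], [1, -3.2, 16, 0, 0], [1, -4, 20, 0, 0]]}}

```text
time: 4.32
ee_pos: [0.5685, -0.1303, 0.2517]
tcp_rot: [3.141, -0.001, 0.41]
ft_force: [0.5, -0.1, -0.2]
width: 0.0602
finger_force: 0.0
```

{"op": "servo_tool", "data": {"moves": [[1, -0.8, 4, 0, 0.12], [1, -1.6, 8, 0, 0.24], [1, -2.4, 12, 0, 0.36], [1, -3.2, 16, 0, 0.48], [1, -3.9, 17.6, 0, 0.6]]}}

```text
time: 4.73
ee_pos: [0.6024, -0.3122, 0.2509]
tcp_rot: [3.139, -0.002, -0.202]
ft_force: [-1.4, -0.1, 0.3]
width: 0.0856
finger_force: 0.0
```

{"op": "servo_tool", "data": {"moves": [[1, 0, 0, 0, 0.12], [1, 0, 0, 0, 0.135], [1, 0, 0, 0, 0.135], [1, 0, 0, 0, 0.135]]}}

```text
time: 5.07
ee_pos: [0.603, -0.3038, 0.2512]
tcp_rot: [-3.141, -0.0, -0.32]
ft_force: [0.3, 1.0, -0.2]
width: 0.0854
finger_force: 0.0
```

Run:
```python
from h import *
o=r.get_obs(); print(o['time'],o['ee_pos'],o['tcp_rot'],o['ft_force'],o['width'])
w=grab('wrist'); save('pics/e.png',w['color']); print(w['pose'])
P=cloud(w); z=P[...,2];
```

```text
5.0667 [ 0.60298526 -0.30377714  0.25118492] [-3.14084122e+00 -4.81270045e-04 -3.20471077e-01] [ 0.3139322   1.04710612 -0.18603149] 0.08543410062840207
[[-0.31399366 -0.91350549 -0.2586807   0.66871083]
 [-0.94942242  0.30146817  0.08782947 -0.32658364]
 [-0.00224871  0.27317516 -0.96196168  0.39374954]
 [ 0.          0.          0.          1.        ]]
```

View pics/e.png

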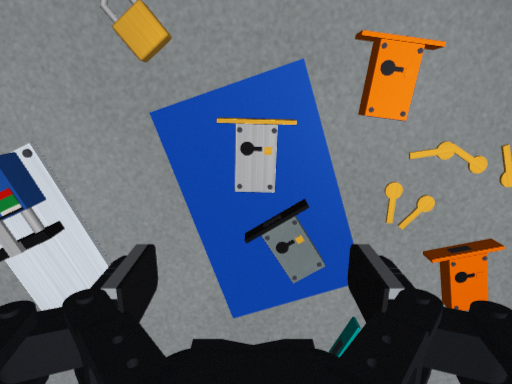

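The brass lock is upright in the wrist view: the brass edge runs (217,119) to (296,122) and the case's rear edge (235,192) to (274,192). I'll use these to cross-check the pose.

Run:
```python
from h import *
w=load('wrist'); c=w['color']; hsv=cv2.cvtColor(c,cv2.COLOR_RGB2HSV); H,S,V=[hsv[...,i].astype(int) for i in range(3)]
v,u=np.mgrid[:384,:512]
m=(u>225)&(u<285)&(v>126)&(v<200)&(S<60)&(V>120)
k=ray(w,np.c_[u[m],v[m]],.024).astype(np.float32)*1000
print('case',m.sum(),cv2.minAreaRect(k))
q=ray(w,[(217,119),(296,122),(235,192),(274,192)],.024);print(q.round(4),np.linalg.norm(q[0]-q[1]),np.linalg.norm(q[2]-q[3]))
print('yaw',np.arctan2(*(q[1]-q[0])[::-1])+np.pi/2)
```

```text
case 2326 ((605.1865234375, -308.2131042480469), (47.252342224121094, 76.2311019897461), 70.25358581542969)
[[ 0.6626 -0.282 ]
 [ 0.6317 -0.3651]
 [ 0.576  -0.2733]
 [ 0.5614 -0.3174]] 0.08864252163604243 0.04647845080638942
yaw -0.3563773433028805
```

{"op": "servo_tool", "data": {"moves": [[1, 0.2, 0.2, 4, 0.02], [1, 0.2, 0.2, 8, 0.02], [1, 0.2, 0.2, 12, 0.02], [1, 0.2, 0.2, 16, 0.02], [1, 0.2, 0.2, 19, 0.02]]}}

```text
time: 5.53
ee_pos: [0.6027, -0.3061, 0.0579]
tcp_rot: [-3.141, 0.003, -0.342]
ft_force: [0.8, 0.3, -0.9]
width: 0.0852
finger_force: 0.0
```

{"op": "servo_tool", "data": {"moves": [[1, 0, 0, 2, 0], [1, 0, 0, 4, 0], [1, 0, 0, 5, 0], [1, 0, 0, 5.7, 0], [1, 0, 0, 5.7, 0]]}}

```text
time: 5.95
ee_pos: [0.6034, -0.307, 0.0029]
tcp_rot: [-3.141, 0.002, -0.344]
ft_force: [0.5, 0.8, -0.1]
width: 0.0851
finger_force: 0.0
```

{"op": "servo_tool", "data": {"moves": [[0, 0, 0, 0, 0], [0, 0, 0, 0, 0], [0, 0, 0, 0, 0], [0, 0, 0, 0, 0], [0, 0, 0, 0, 0]]}}

```text
time: 6.37
ee_pos: [0.6049, -0.3083, 0.0057]
tcp_rot: [3.141, -0.003, -0.345]
ft_force: [0.2, 0.5, 5.9]
width: 0.0465
finger_force: 65.1
```

{"op": "servo_tool", "data": {"moves": [[0, 0, 0, 0, 0], [0, 0, 0, 0, 0], [0, 0, 0, 0, 0]]}}

```text
time: 6.62
ee_pos: [0.6049, -0.3083, 0.0057]
tcp_rot: [3.141, -0.003, -0.345]
ft_force: [0.2, 0.3, 5.8]
width: 0.0468
finger_force: 65.1
```

{"op": "servo_tool", "data": {"moves": [[0, 0, 0, -1.5, 0], [0, 0, 0, -4, 0], [0, 0, 0, -7, 0], [0, 0, 0, -10, 0], [0, 0, 0, -10, 0]]}}

```text
time: 7.03
ee_pos: [0.6072, -0.3094, 0.1112]
tcp_rot: [3.141, -0.011, -0.345]
ft_force: [1.8, -1.7, -2.2]
width: 0.0461
finger_force: 64.1
```

{"op": "servo_tool", "data": {"moves": [[0, -1.5, -2, 0, 0], [0, -3.9, -5.3, 0, 0], [0, -6.3, -8.6, 0, 0], [0, -8.7, -11.9, 0, 0], [0, -10.7, -14.8, 0, 0]]}}

```text
time: 7.45
ee_pos: [0.5509, -0.1296, 0.1033]
tcp_rot: [-3.141, 0.002, -0.344]
ft_force: [0.9, 1.4, -3.2]
width: 0.046
finger_force: 63.9
```

{"op": "servo_tool", "data": {"moves": [[0, -2.4, -3.2, 0, -0.1], [0, -4.8, -6.5, 0, -0.2], [0, -6.4, -8.8, 0, -0.3], [0, -7.2, -9.8, 0, -0.4], [0, -7.2, -9.8, 0, -0.452]]}}

```text
time: 7.87
ee_pos: [0.5165, -0.0111, 0.1037]
tcp_rot: [-3.14, 0.002, 0.118]
ft_force: [0.8, -0.4, -3.0]
width: 0.0465
finger_force: 63.9
```

{"op": "servo_tool", "data": {"moves": [[0, 0, 0, 0, 0], [0, 0, 0, 0, 0], [0, 0, 0, 0, 0]]}}

```text
time: 8.12
ee_pos: [0.5184, -0.0167, 0.1036]
tcp_rot: [3.141, 0.001, 0.104]
ft_force: [0.2, -0.4, -3.8]
width: 0.0463
finger_force: 63.9
```

Run:
```python
from h import *
o=r.get_obs(); print(o['time'],o['ee_pos'],o['tcp_rot'],o['ft_force'],o['width'])
w=grab('wrist'); save('pics/f.png',w['color'])
```

```text
8.1167 [ 0.51841025 -0.01674353  0.10361274] [3.14115139e+00 5.11860735e-04 1.03724352e-01] [ 0.16074618 -0.44266581 -3.81863234] 0.0462831086125764
```

View pics/f.png

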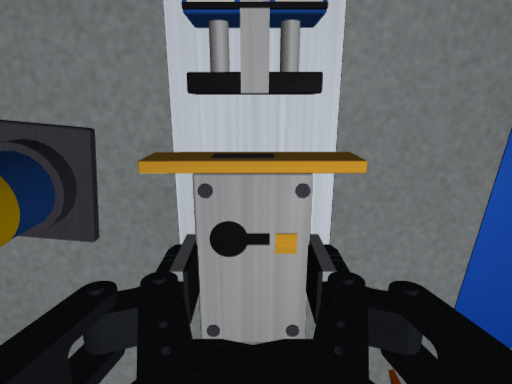

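The lock is held square. The brass front (140–366, 162) is centred at u≈253 and the stop (188–321, 93) at u≈254.5. Next I work out both in jig coordinates.

Run:
```python
from h import *
w=load('wrist'); o=np.array([.5303,-.0153]); a=.107; M=np.array([[np.cos(a),-np.sin(a)],[np.sin(a),np.cos(a)]])
J=lambda uv,z:((ray(w,uv,z)-o)@M).round(4)
print('stop front top edge',J([(188,93),(321,93)],.046).tolist())
q=J([(140,162),(366,162)],.122); print('brass',q.tolist(),np.linalg.norm(q[0]-q[1]))
print('rear case',J([(194,173),(312,173)],.122).tolist())
print('plate edges',J([(168,60),(180,240),(342,60),(331,230)],.010).tolist())
print('tcp',((np.array([.5184,-.0167])-o)@M))
```

```text
stop front top edge [[0.0617, 0.0371], [0.0615, -0.0418]]
brass [[0.0344, 0.0427], [0.0342, -0.0454]] 0.08810022701446349
rear case [[0.03, 0.0219], [0.0299, -0.0245]]
plate edges [[0.084, 0.0564], [-0.0492, 0.0567], [0.0838, -0.0622], [-0.0408, -0.0627]]
tcp [-0.01198146 -0.00012112]
```

{"op": "servo_tool", "data": {"moves": [[0, 0, 0, 3, 0], [0, 0, 0, 5.5, 0], [0, 0, 0, 7.5, 0], [0, 0, 0, 8.3, 0], [0, 0, 0, 8.6, 0]]}}

```text
time: 8.58
ee_pos: [0.5175, -0.0163, 0.0162]
tcp_rot: [-3.142, 0.003, 0.105]
ft_force: [-0.1, -0.5, -4.2]
width: 0.0462
finger_force: 63.8
```

{"op": "servo_tool", "data": {"moves": [[0, 0, 0, 0, 0], [0, 0, 0, 0, 0], [0, 0, 0, 0, 0]]}}

```text
time: 8.83
ee_pos: [0.5197, -0.0158, 0.019]
tcp_rot: [3.141, -0.002, 0.106]
ft_force: [0.4, -0.6, -4.3]
width: 0.0465
finger_force: 63.8
```

{"op": "servo_tool", "data": {"moves": [[0, 0, 0, 0.2, 0], [0, 0, 0, 0.2, 0], [0, 0, 0, 0.2, 0], [0, 0, 0, 0.2, 0]]}}

```text
time: 9.17
ee_pos: [0.5187, -0.0158, 0.016]
tcp_rot: [3.141, -0.0, 0.107]
ft_force: [-0.2, -0.1, -3.6]
width: 0.0466
finger_force: 63.9
```

{"op": "servo_tool", "data": {"moves": [[0, 0, 0, 0.1, 0], [0, 0, 0, 0.1, 0], [0, 0, 0, 0.1, 0], [0, 0, 0, 0.1, 0]]}}

```text
time: 9.5
ee_pos: [0.5187, -0.0158, 0.0156]
tcp_rot: [3.141, -0.0, 0.107]
ft_force: [-2.4, -0.2, 5.0]
width: 0.0467
finger_force: 65.0
```

{"op": "servo_tool", "data": {"moves": [[0, 0.5, 0, -0.08, 0], [0, 1, 0, -0.08, 0], [0, 1.5, 0, -0.08, 0], [0, 2, 0, -0.08, 0], [0, 2.2, 0, -0.08, 0]]}}

```text
time: 9.92
ee_pos: [0.5415, -0.0132, 0.0156]
tcp_rot: [-3.142, -0.001, 0.107]
ft_force: [-2.4, -0.5, 3.3]
width: 0.0462
finger_force: 64.7
```

{"op": "servo_tool", "data": {"moves": [[0, 0.2, 0, 0, 0], [0, 0.4, 0, 0, 0], [0, 0.6, 0, 0, 0], [0, 0.6, 0, 0, 0], [0, 0.6, 0, 0, 0]]}}

```text
time: 10.33
ee_pos: [0.5452, -0.0129, 0.0156]
tcp_rot: [3.141, 0.003, 0.106]
ft_force: [-5.6, -0.2, 6.5]
width: 0.0465
finger_force: 65.2
```

{"op": "servo_tool", "data": {"moves": [[0, 0.3, 0, -0.05, 0], [0, 0.6, 0, -0.05, 0], [0, 0.9, 0, -0.05, 0], [0, 0.9, 0, -0.05, 0], [0, 0.9, 0, -0.05, 0]]}}

```text
time: 10.75
ee_pos: [0.5512, -0.0122, 0.0156]
tcp_rot: [3.141, 0.009, 0.106]
ft_force: [-13.0, -0.7, 11.1]
width: 0.0467
finger_force: 65.7
```

{"op": "servo_tool", "data": {"moves": [[0, 0.3, 0, -0.1, 0], [0, 0.6, 0, -0.1, 0], [0, 0.6, 0, -0.1, 0], [0, 0.6, 0, -0.1, 0], [0, 0.6, 0, -0.1, 0]]}}

```text
time: 11.17
ee_pos: [0.5563, -0.0116, 0.0157]
tcp_rot: [3.141, 0.01, 0.106]
ft_force: [-12.1, -1.1, 4.5]
width: 0.0467
finger_force: 65.0
```

Run:
```python
from h import *
o=r.get_obs(); print(o['time'],o['ee_pos'],o['tcp_rot'],o['ft_force'],o['width'])
w=grab('wrist'); t=grab('top')['color'][140:215,215:295]
c=np.hstack([w['color'],np.pad(cv2.resize(t,(280,262),interpolation=cv2.INTER_CUBIC),((0,122),(0,0),(0,0)))]); save('pics/g.png',c)
```

```text
11.1667 [ 0.55633465 -0.0116457   0.0156926 ] [3.14137721 0.01035684 0.10597075] [-12.07601075  -1.10631233   4.4956705 ] 0.046675024616035975
```

View pics/g.png

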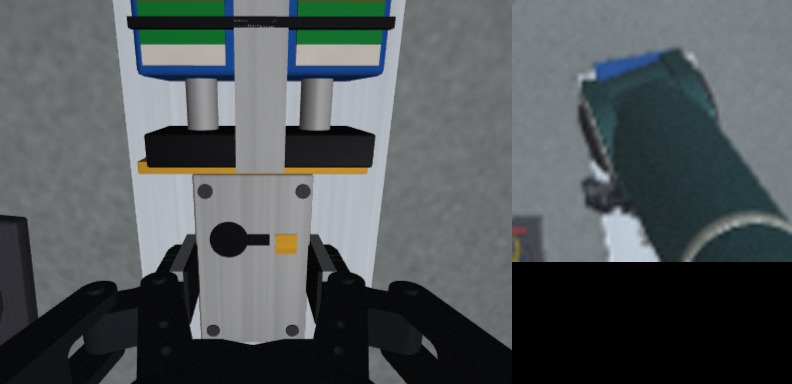

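The pointer (v≈22) stands in the middle of the green zone, which starts at v≈45, and the brass front is flush with the stop and centred. I'll hold for over a second.

{"op": "servo_tool", "data": {"moves": [[0, 0, 0, 0, 0], [0, 0, 0, 0, 0], [0, 0, 0, 0, 0], [0, 0, 0, 0, 0], [0, 0, 0, 0, 0]]}}

```text
time: 11.68
ee_pos: [0.5563, -0.0116, 0.0157]
tcp_rot: [3.141, 0.01, 0.106]
ft_force: [-12.1, 0.0, 4.3]
width: 0.0468
finger_force: 65.0
```

{"op": "servo_tool", "data": {"moves": [[0, 0, 0, 0, 0], [0, 0, 0, 0, 0], [0, 0, 0, 0, 0], [0, 0, 0, 0, 0], [0, 0, 0, 0, 0]]}}

```text
time: 12.1
ee_pos: [0.5563, -0.0117, 0.0157]
tcp_rot: [3.141, 0.01, 0.106]
ft_force: [-12.3, -0.3, 4.3]
width: 0.0469
finger_force: 65.0
```

{"op": "servo_tool", "data": {"moves": [[0, 0, 0, 0, 0], [0, 0, 0, 0, 0], [0, 0, 0, 0, 0], [0, 0, 0, 0, 0], [0, 0, 0, 0, 0]]}}

```text
time: 12.52
ee_pos: [0.5563, -0.0116, 0.0157]
tcp_rot: [3.141, 0.01, 0.106]
ft_force: [-13.0, -0.5, 4.4]
width: 0.0467
finger_force: 65.0
```

{"op": "servo_tool", "data": {"moves": [[0, 0, 0, 0, 0], [0, 0, 0, 0, 0], [0, 0, 0, 0, 0], [0, 0, 0, 0, 0], [0, 0, 0, 0, 0]]}}

```text
time: 12.93
ee_pos: [0.5563, -0.0117, 0.0157]
tcp_rot: [3.141, 0.01, 0.106]
ft_force: [-12.2, -0.6, 4.6]
width: 0.0463
finger_force: 65.0
```

Steady at about 12 N, so I'm handing in.

```bash
python3 -c "
from plant import r
print(r.finish_job())"
```

```text
the job is handed in; nothing more can be done
None
```

I pressed the cap and let it rise, then laid the brass-fronted lock on the bed. It is held steadily against the stop at about 12 N with the pointer mid-green, and the job is handed in; the hand-in returned no verdict.

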